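Move a clip-in transit cap from one compressor port to another

TASK

The black transit cap on the bolted-down compressor belongs on the bare port of the compressor in the wooden cradle. Press its two side tabs together to free it and lift it off without wrenching, then seat it straight on the other port and, tabs still pressed in, push it gently down against the springy gasket so that both tabs latch under the rim when you let go. Do not crush the tabs or lean hard on either compressor, and leave the other parts on the bench where they are.

Things in the scene. Friction and masses are not known exactly. Their poses are not given: they have to be found in the camera images.
- cap_grip (a point): loose black transit cap, 85 g: plate 66 (x) x 72 (y) x 5 mm with two upright side tabs facing each other in y, each 22 mm wide, 5 thick, tops 29 mm above the plate's top; 52 mm over their outer faces when free, 40 pressed in. Point: midway between the tabs, 15 mm above the plate's top, 14 below the tabs' tops. z up, y: line along which the tabs are pressed. Half a turn makes no difference.
- cap_under (a point): centre of the underside of the cap's plate (20 mm under cap_grip, same axes). Below it hang a skirt, 40 x 45 mm, 9 mm deep, lower half tapered, with 1.5 mm of play all round in a port, and one leg under each tab, ending 14 mm under the plate in an outward barb whose catching top face is 9 mm under the plate. Barbs pass the rim only with both tabs pressed in.
- tab_left (a joint): inward travel of the cap's +y tab in m: 0 = sprung fully out (latching), 0.006 = pressed to its stop. Its spring resists with 3.5 N at 0, 9.5 N at the stop; pressed with over some 45 N it would break. Beyond about 0.0035 its barb is clear of the rim. If let go too high in a port, the barb rubs on the rim's inside and stays near 0.0035: not latched.
- tab_right (a joint): the same for the cap's -y tab
- plate_a: dark steel plate, 200 x 150 x 10 mm, fixed to the bench, with a compressor bolted rigidly on it: the one that wears the cap at the start, latched, cap y along this y. Origin: centre of the plate's underside; x along the compressor (pulley at -x), z up. The port rim is 138 mm above the origin; port and gasket are like those at port_b.
- cradle_b: light wooden cradle, 200 x 150 mm, fixed to the bench, in which the other, bare compressor lies, pulley at -x. Origin: centre of its underside, z up. The compressor is held stiffly but has sunk straight down into the cradle by an amount that is not measured, 0 to 14 mm.
- port_b (a point): fixed in the cradle, 156 mm above its underside, cradle axes: centre of the bare port at the height its metal rim would have with no sinking; the true rim is 0 to 14 mm straight below. Recess 43 (x) x 48 (y) mm, 23 deep, in a metal block 68 x 80 mm; its rim, 6 mm thick, is undercut on both y sides, where the barbs catch.
- gasket_b (a point): 6 mm above port_b, also without the sinking: top of the springy rubber gasket around the opening. The cap's plate lands on it. Gives 5 mm: 2 N to start, then 2 N per mm, 12 N when flat, then solid. Let the tabs out while the cap is held down on the flat gasket with 13 to 18 N (over 22 is too hard): the barbs spread under the rim, and the gasket then lifts the cap against them, plate 3 mm above the rim.
- bracket: bystander: flat aluminium bracket lying on the bench, 95 x 34 x 10 mm
- idler: bystander: aluminium idler pulley lying flat, 56 mm across, 24 mm high
- block: bystander: upright aluminium block 30 x 45 x 55 mm
- bolt: bystander: bolt standing on its head, 40 mm high
- spray: bystander: spray can 66 mm across, 150 mm high
- spray2: bystander: spray can 66 mm across, 130 mm high
Things that resemble listed ones, but are neither listed nor needed, are in the scene too. Leave any purple or red look-alike of the part that bears cap_grip alone.

How it is judged:
By the outcome, as a careful person would: the job done as asked, in the order asked, and still so for the second after the job is handed in, with the robot touching nothing.
It also fails if it takes over 48 s, if anything falls off the work surface, if the arm or the gripper's body presses on something with over 40 N, if the wrist force passes 120 N, or if a joint passes its speed limit or range.

ROBOT

A 7-joint arm with a two-finger parallel gripper is mounted at the origin on the work surface. World frame = base frame: x ahead of the robot, y to its left, z up, the work surface at z = 0. Lengths are in m, angles in rad, forces in N, time in s.
With the tool pointing down it reaches from about 0.4 to 0.9 m from the base axis. Payload 5.5 kg.
Tool frame: the origin (TCP) lies midway between the tips of the shut fingers; the grasp point (between the pads) lies 19 mm behind it (manip.grip_depth is the distance from the TCP to the grasp point, in m); z points along the fingers, x is the direction in which the jaws open and shut, and the axes are right-handed (so a half turn about z gives the same grasp; the last joint's range is limited). The gripper opens to 92 mm and grips with 3 to 60 N. Pads are 19 mm wide; open, the fingers measure 130 mm over their backs; the gripper's body (75 mm by 190 mm) begins 47 mm behind the grasp point.
Start: joints at [1.383, 0.501, -0.427, 1.55, 0.221, 1.138, -0.21], TCP at [0.283, -0.585, 0.227] pointing down, gripper open.
Joint ranges: [-2.88, 2.88], [-0.31, 2.03], [-1.54, 1.56], [0.2, 2.42], [-1.41, 4.55], [0.19, 2.02], [-2.57, 2.57]. Speed limits (rad/s): [2.57, 2.57, 3.14, 3.14, 3.14, 3.14, 3.14].

INTERFACE

Orientations are given as a unit quaternion [x, y, z, w].
In Python, from bench import manip, effector, viewer gives the robot as it stands. Calls block until the motion is done:
- manip.move_pose(position, orientation): joint-space move of the TCP to a pose.
- manip.servo_line(position, ori=None, vel=0.15): straight line of the TCP; ori=None keeps the orientation; vel is the mean speed in m/s.
- manip.movej(angles): joint-space move.
- effector.open_jaws() and effector.close(f_grip=None): open the fingers fully, or close them until they stop; f_grip is the grip in N (None keeps the last).
- manip.sleep(seconds).
- manip.solve_ik(position, orientation): joint angles nearest the present ones, or None.
- viewer.get_image(name): name is "side" or "top" or "wrist"; returns the picture (480x640x3 uint8, red, green, blue); there is no depth.
- viewer.get_calibration(name): a dict with "vfov" (degrees; the focal length in pixels is half the picture's height over the tangent of half this angle, whatever the lens; pixels are square), "cx", "cy" (the principal point, pixels), "dist_coeffs" ([k1, k2, p1, p2, k3] as OpenCV has them; the pictures are not rectified), "eye" and "attitude" of the camera in the world. Camera axes: x right, y down, z forward; pixel columns grow to the right and rows downward; lengths in m; the calibration is good to about 2 mm. A picture is of the moment at which its call begins: read the wrist's pose just before it. get_calibration takes no time and is no camera call; for the wrist camera it gives the pose at the moment of the call.
A pose or a line that the arm cannot do raises manip.PlanningError and nothing moves.
- manip.hand_in(): hands the job in, once; it reports no verdict.
Readings, each from a call of its own:
- manip.current_clock(): time.
- manip.current_q(): joint angles.
- manip.current_joint_velocities(): joint speeds.
- manip.current_tau(): joint torques, N m.
- manip.current_tool_pos(): TCP position.
- manip.current_tcp_rot(): TCP orientation.
- manip.current_force(): force on the tool from outside, world axes, zero at the start.
- manip.current_wrist_torque(): the same for the moment, N m.
- manip.current_finger_gap(): finger opening in m.
Only numpy, scipy, OpenCV 4.12 (cv2) and the standard library are available. Lean on these libraries where they do the work, as an engineer would, in place of code of your own. Each camera call takes 0.05 s, during which the arm holds its last target.

## Working session

There is one attempt and no reset: what is moved stays moved. The work goes in short steps, each a Python script; the robot and the scene stay as the last script left them, time stands still between calls to the robot, and variables do not carry over. Pictures are saved under pics/ and viewed, and the job is handed in when it is done.

```bash
ls; mkdir -p pics; python3 - <<'E'
from bench import manip, effector, viewer
import cv2
for n in ["side","top","wrist"]:
    c=viewer.get_calibration(n); print(n,c)
    im=viewer.get_image(n); cv2.imwrite(f"pics/{n}0.png",im[:,:,::-1])
print(manip.current_clock(),manip.current_force(),manip.current_tcp_rot(),manip.current_finger_gap(),manip.grip_depth)
E
```

```text
pics
side {'vfov': 46.93225431911525, 'cx': 319.13629094564845, 'cy': 238.68250183222497, 'dist_coeffs': array([-0.14881506,  0.        ,  0.        ,  0.        ,  0.        ]), 'eye': array([0.42054185, 0.96235846, 0.84078506]), 'attitude': array([-0.07940461,  0.88529844, -0.4573426 ,  0.02791639])}
top {'vfov': 57.61713850959622, 'cx': 318.6553255030424, 'cy': 241.3950549468072, 'dist_coeffs': array([-0.10260311,  0.        ,  0.        ,  0.        ,  0.        ]), 'eye': array([ 0.47582808, -0.02027771,  0.99457786]), 'attitude': array([ 0.71178788, -0.70082963,  0.02697159, -0.0383195 ])}
wrist {'vfov': 60.74760557469344, 'cx': 322.61667028249093, 'cy': 244.19088877223567, 'dist_coeffs': array([-0.0121028,  0.       ,  0.       ,  0.       ,  0.       ]), 'eye': array([ 0.34623144, -0.55381938,  0.38468288]), 'attitude': array([ 0.83992363, -0.52604848, -0.07157623,  0.11259725])}
0.15 [ 0.28997374 -0.342648   -0.48033033] [ 8.47266051e-01 -5.31168237e-01 -6.04048336e-04 -4.21503277e-04] 0.0921235200248639 0.0188
```

View pics/side0.png

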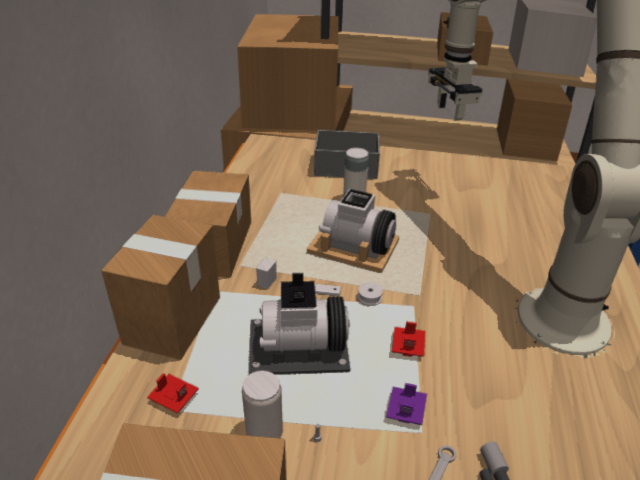

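View pics/top0.png

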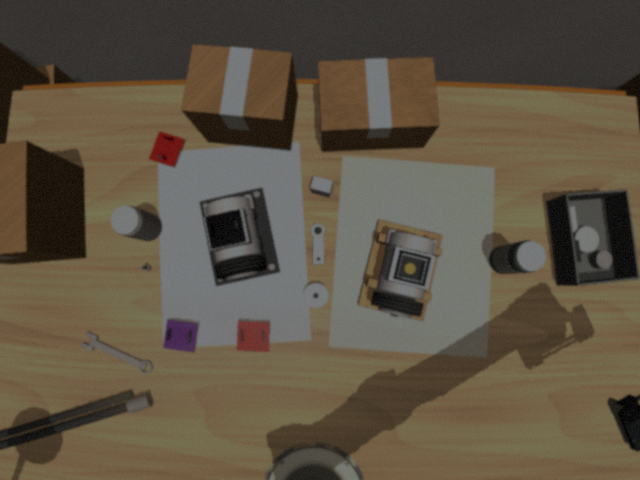

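View pics/wrist0.png

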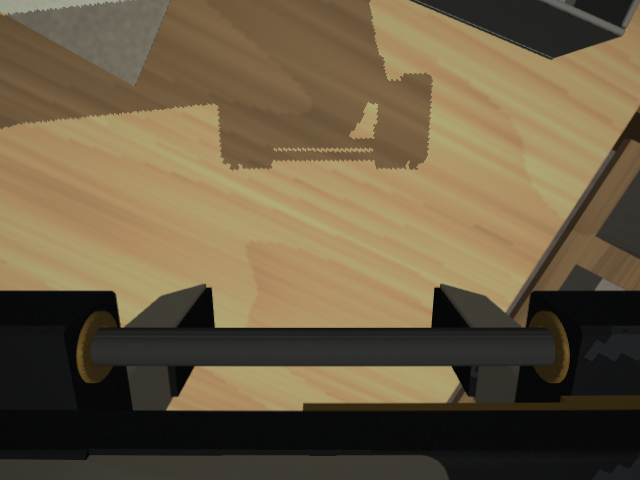

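```bash
cat > h.py <<'E'
import numpy as np, cv2
from scipy.spatial.transform import Rotation as R
def K(c):
    f=240/np.tan(np.radians(c['vfov'])/2); return np.array([[f,0,c['cx']],[0,f,c['cy']],[0,0,1]])
def ray(c,px):
    p=cv2.undistortPoints(np.array(px,float).reshape(-1,1,2),K(c),np.array(c['dist_coeffs'])).reshape(-1,2)
    d=np.c_[p,np.ones(len(p))]; return R.from_quat(c['attitude']).apply(d)
def onplane(c,px,z):
    d=ray(c,px); e=np.array(c['eye']); return e+d*((z-e[2])/d[:,2:3])
def proj(c,P):
    P=np.array(P,float).reshape(-1,3); Rm=R.from_quat(c['attitude']).inv()
    rv=Rm.as_rotvec(); t=-Rm.apply(np.array(c['eye']))
    return cv2.projectPoints(P,rv,t,K(c),np.array(c['dist_coeffs']))[0].reshape(-1,2)
def tri(obs): # list of (c,px)
    A=np.zeros((3,3));b=np.zeros(3);L=[]
    for c,p in obs:
        d=ray(c,[p])[0];d/=np.linalg.norm(d);M=np.eye(3)-np.outer(d,d);A+=M;b+=M@c['eye'];L.append((M,c['eye']))
    X=np.linalg.solve(A,b); return X,[np.linalg.norm(M@(X-e)) for M,e in L]
E
python3 - <<'E'
from bench import manip, viewer
from h import *
c=viewer.get_calibration("wrist"); T=R.from_quat(manip.current_tcp_rot()); p=np.array(manip.current_tool_pos())
print("cam in tool",T.inv().apply(c['eye']-p)); print((T.inv()*R.from_quat(c['attitude'])).as_matrix().round(3))
t=viewer.get_calibration("top"); s=viewer.get_calibration("side")
print(onplane(t,[[226,228]],.15),onplane(t,[[410,268]],.15),onplane(s,[[298,292]],.15),onplane(s,[[357,198]],.15))
it=cv2.imread("pics/top0.png");a=cv2.resize(it[170:330,180:460],(784,448),interpolation=cv2.INTER_CUBIC);cv2.imwrite("pics/top_crop.png",cv2.convertScaleAbs(a,alpha=2))
it=cv2.imread("pics/side0.png");a=cv2.resize(it[170:380,230:430],None,fx=2.8,fy=2.8,interpolation=cv2.INTER_CUBIC);cv2.imwrite("pics/side_crop.png",a)
E
```

```text
cam in tool [-0.00030694 -0.07038996 -0.15887841]
[[ 1.     0.001  0.   ]
 [-0.001  0.964  0.265]
 [ 0.    -0.265  0.964]]
[[0.57770105 0.17644745 0.15      ]] [[ 0.5048541  -0.18377477  0.15      ]] [[0.57625414 0.18324058 0.15      ]] [[ 0.50436435 -0.18158002  0.15      ]]
```

View pics/top_crop.png

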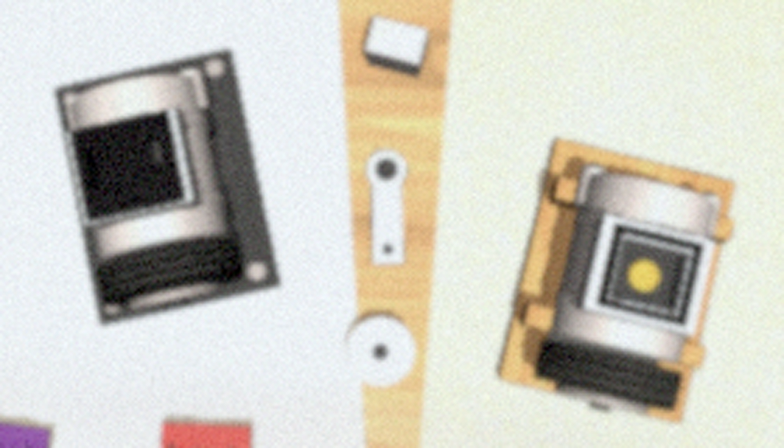

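View pics/side_crop.png

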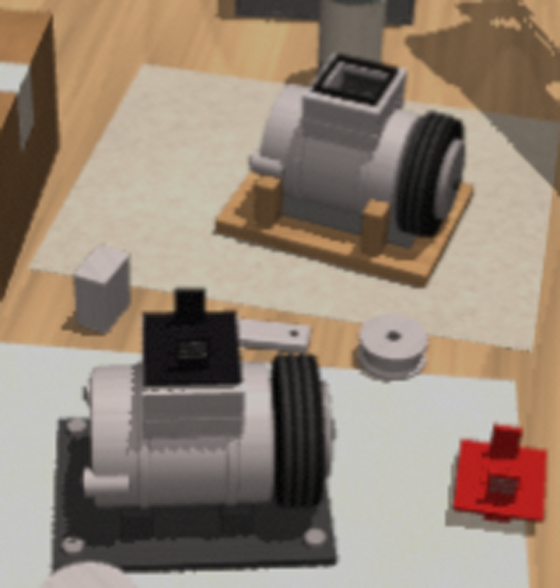

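```bash
cat >> h.py <<'E'
def quat(thdeg):
    p=np.radians(thdeg)/2; return [float(np.cos(p)),float(np.sin(p)),0.,0.]
def axes(thdeg):
    t=np.radians(thdeg); x=np.array([np.cos(t),np.sin(t),0]); return x,np.array([np.sin(t),-np.cos(t),0])
def snap(name,tag):
    from bench import viewer
    import json
    c=viewer.get_calibration(name); im=viewer.get_image(name)
    cv2.imwrite(f"pics/{tag}.png",im[:,:,::-1].copy())
    json.dump({k:(v.tolist() if hasattr(v,'tolist') else v) for k,v in c.items()},open(f"pics/{tag}.json","w"))
def cal(tag):
    import json; c=json.load(open(f"pics/{tag}.json")); c['eye']=np.array(c['eye']); return c
E
python3 - <<'E'
from bench import manip
from h import *
th=-103; x,y=axes(th); B=np.array([.505,-.183,.30])
manip.move_pose((B-.045*x).tolist(),quat(th)); manip.sleep(.15)
print(manip.current_clock(),manip.current_tool_pos()); snap("wrist","b1")
manip.servo_line((B+.045*x+.02*y).tolist(),vel=.15); manip.sleep(.15); snap("wrist","b2")
print(manip.current_clock(),manip.current_tool_pos(),manip.current_q())
E
```

```text
2.1417 [ 0.51493055 -0.14019332  0.29975765]
3.1583 [ 0.47597767 -0.22110817  0.30006697] [ 0.89052616  0.21984945 -0.5872459   1.77032434  0.13012566  1.19010183
 -1.52957046]
```

View pics/b1.png

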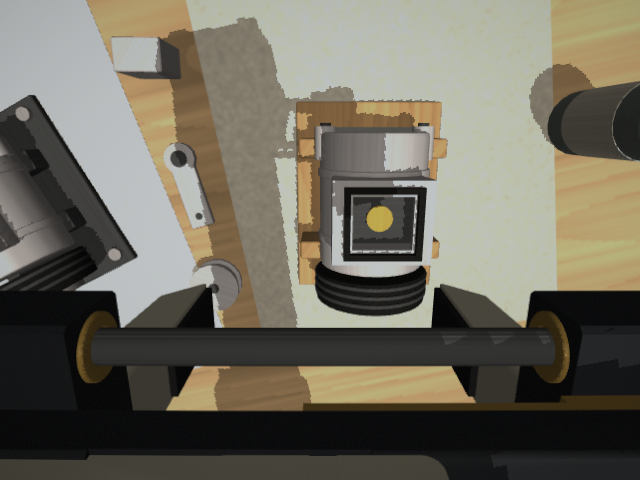

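View pics/b2.png

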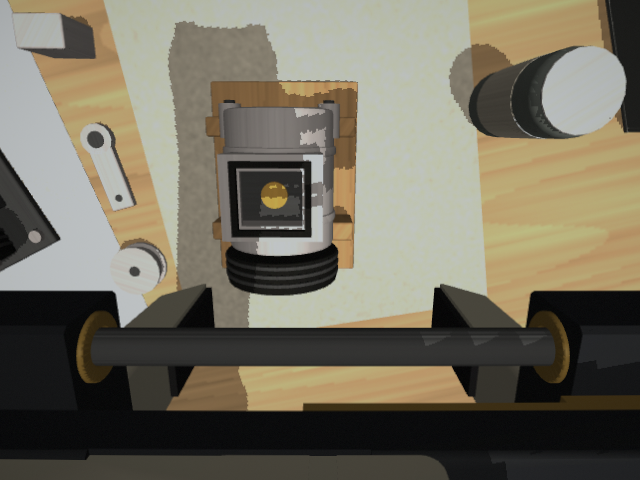

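```bash
python3 - <<'E'
from h import *
a=cv2.imread("pics/b1.png")[165:285,310:450];b=cv2.imread("pics/b2.png")[140:260,200:340]
cv2.imwrite("pics/bz.png",cv2.resize(np.hstack([a,b]),None,fx=2.85,fy=4,interpolation=cv2.INTER_NEAREST) if 0 else np.hstack([cv2.resize(i,None,fx=2.85,fy=2.85,interpolation=cv2.INTER_NEAREST) for i in (a,b)]))
E
```

```text
(no output)
```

View pics/bz.png

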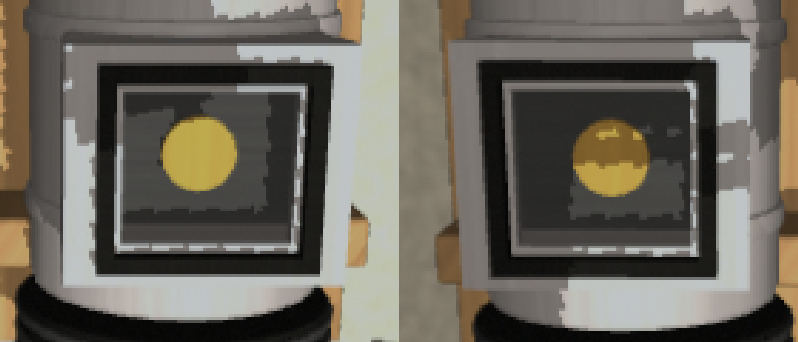

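```bash
cat > meas.py <<'E'
from h import *
def edge_pts(g,ctr,axis,sgn,half,span,thr=60):
    """scan outward from outside toward centre along axis, subpixel crossing white->dark (g<thr)"""
    pts=[]
    for s in range(-span,span+1,2):
        prof=[];cs=[]
        for k in np.arange(half+10,half-10,-1):
            p=[ctr[0],ctr[1]]; p[axis]+=sgn*k; p[1-axis]+=s
            prof.append(float(g[int(round(p[1])),int(round(p[0]))])); cs.append(int(round(p[axis])))
        for i in range(len(prof)-3):
            if prof[i]>thr>=prof[i+1] and max(prof[i+1:i+4])<thr:
                f=(prof[i]-thr)/(prof[i]-prof[i+1]); q=[0,0]
                q[axis]=cs[i]+f*(cs[i+1]-cs[i]); q[1-axis]=int(round(ctr[1-axis]))+s; pts.append(q); break
    return np.array(pts,float)
def fitline(p):
    for _ in range(3):
        vx,vy,x0,y0=cv2.fitLine(p.astype(np.float32),cv2.DIST_HUBER,0,.01,.01).ravel()
        r=abs((p[:,0]-x0)*vy-(p[:,1]-y0)*vx); p=p[r<1.0]
    return (vx,vy,x0,y0),len(p)
E
python3 - <<'E'
from meas import *
from scipy.optimize import least_squares
obs=[]
for tag,ctr in (("b1",(384,224)),("b2",(271,198))):
    g=cv2.cvtColor(cv2.imread(f"pics/{tag}.png"),cv2.COLOR_BGR2GRAY); c=cal(tag)
    for ax,s in((0,-1),(0,1),(1,-1),(1,1)):
        p=edge_pts(g,ctr,ax,s,40 if ax==0 else 38,28,50); l,n=fitline(p); print(tag,ax,s,n,len(p),np.round(l,2))
        vx,vy,x0,y0=l
        bot = (ax==1 and s==-1) or (tag=="b1" and ax==0 and s==-1) or (tag=="b2" and ax==0 and s==1)
        for k in(-22,22):
            if ax==0: t=(ctr[1]+k-y0)/vy
            else: t=(ctr[0]+k-x0)/vx
            obs.append((c,(x0+t*vx,y0+t*vy),ax,s,bot))
def f(u,dz=.006):
    cx,cy,h,yaw,hx,hy=u; a=np.radians(yaw); ex=np.array([np.cos(a),np.sin(a)]);ey=np.array([-ex[1],ex[0]])
    r=[]
    for c,p,ax,s,bot in obs:
        P=onplane(c,[p],h-(dz if bot else 0))[0,:2]-[cx,cy]
        # image cols + = tool x = -cradle y ; rows + = tool y = -cradle x
        r.append((P@ey+s*hy) if ax==0 else (P@ex+s*hx))
    return np.array(r)*1e3
for dz in(.006,.003,0):
    o=least_squares(f,[.505,-.183,.155,-13,.028,.03],args=(dz,)); print(dz,o.x.round(4),o.fun.round(2))
E
```

```text
b1 0 -1 29 29 [ 1.0000e-02 -1.0000e+00  3.4376e+02  2.1900e+02]
b1 0 1 29 29 [ 7.0000e-02 -1.0000e+00  4.2355e+02  2.2100e+02]
b1 1 -1 29 29 [  1.     0.   383.   187.14]
b1 1 1 29 29 [  1.     0.   393.2  260.25]
b2 0 -1 29 29 [6.0000e-02 1.0000e+00 2.2974e+02 2.0340e+02]
b2 0 1 29 29 [  0.    -1.   310.22 202.8 ]
b2 1 -1 29 29 [  1.    -0.   268.2  161.17]
b2 1 1 29 29 [  1.    -0.   264.2  236.34]
0.006 [  0.5051  -0.1865   0.1501 -12.9763   0.0285   0.0306] [ 0.06 -0.13 -0.06  0.04  0.09  0.03  0.16  0.11 -0.    0.07 -0.1   0.12
 -0.1  -0.03 -0.25 -0.02]
0.003 [  0.5051  -0.1865   0.1496 -12.9812   0.0287   0.0307] [ 0.07 -0.12 -0.08  0.01  0.17  0.11  0.15  0.09 -0.01  0.06 -0.07  0.14
 -0.17 -0.1  -0.24 -0.  ]
0 [  0.5052  -0.1865   0.1491 -12.9881   0.0289   0.0308] [ 0.08 -0.11 -0.1  -0.01  0.25  0.19  0.13  0.08 -0.02  0.05 -0.05  0.16
 -0.26 -0.18 -0.22  0.02]
```

```bash
python3 - <<'E'
from bench import manip
from h import *
th=-79.5; x,y=axes(th); B=np.array([.577,.179,.315])
manip.move_pose((B+.045*x).tolist(),quat(th)); manip.sleep(.15)
print(manip.current_clock(),manip.current_tool_pos()); snap("wrist","a1")
manip.servo_line((B-.045*x+.02*y).tolist(),vel=.15); manip.sleep(.15); snap("wrist","a2")
print(manip.current_clock(),manip.current_tool_pos(),manip.current_q())
c=[cv2.imread(f"pics/a{i}.png") for i in(1,2)]
cv2.imwrite("pics/az.png",cv2.convertScaleAbs(np.hstack([cv2.resize(i[100:300,160:480],None,fx=1.25,fy=1.25,interpolation=cv2.INTER_NEAREST) for i in c]),alpha=1.5))
E
```

```text
4.7083 [0.58558388 0.13263347 0.31485878]
5.725 [0.54984521 0.21819609 0.3148148 ] [ 0.24063199  0.41764091 -0.88918296  1.58525172  0.33341382  1.29906088
 -2.08691164]
```

View pics/az.png

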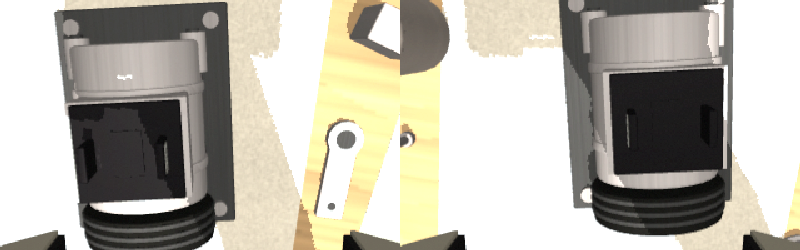

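```bash
python3 - <<'E'
from h import *
a=cv2.imread("pics/a1.png")[170:270,205:325];b=cv2.imread("pics/a2.png")[140:250,310:430]
for n,i in(("a1z",a),("a2z",b)):
    i=cv2.resize(i,None,fx=5,fy=5,interpolation=cv2.INTER_NEAREST); cv2.imwrite(f"pics/{n}.png",(255*(i/255.)**.45).astype(np.uint8))
E
```

```text
(no output)
```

View pics/a1z.png

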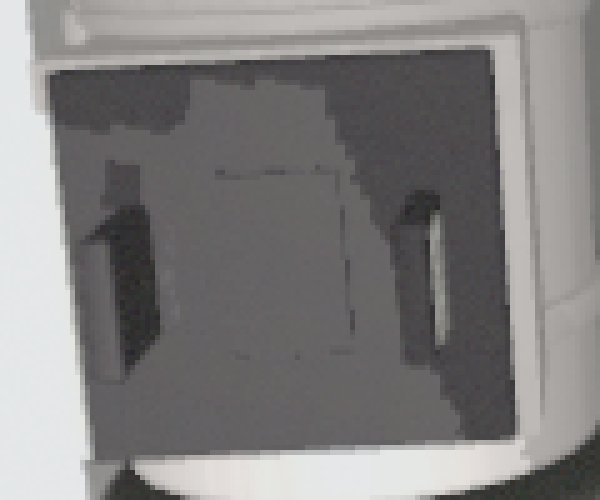

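View pics/a2z.png

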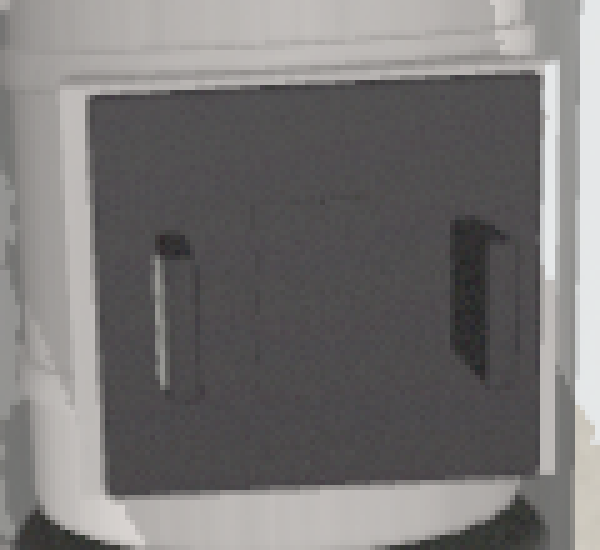

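```bash
python3 - <<'E'
from meas import *
from scipy.optimize import least_squares
obs=[]
for tag,ctr,hw,hh in (("a1",(262,221),44,40),("a2",(373,197),44,40)):
    g=cv2.cvtColor(cv2.imread(f"pics/{tag}.png"),cv2.COLOR_BGR2GRAY); c=cal(tag)
    for ax,s in((0,-1),(0,1),(1,-1),(1,1)):
        p=edge_pts(g,ctr,ax,s,hw if ax==0 else hh,28,75 if not(tag=='a2' and ax==0 and s==1) else 60); l,n=fitline(p); print(tag,ax,s,n,len(p),np.round(l,2))
        vx,vy,x0,y0=l
        bot = (ax==1 and s==-1) or (tag=="a2" and ax==0 and s==-1) or (tag=="a1" and ax==0 and s==1)
        for k in(-22,22):
            if ax==0: t=(ctr[1]+k-y0)/vy
            else: t=(ctr[0]+k-x0)/vx
            obs.append((c,(x0+t*vx,y0+t*vy),ax,s,bot))
def f(u,dz=.005):
    cx,cy,h,yaw,hx,hy=u; a=np.radians(yaw); ex=np.array([np.cos(a),np.sin(a)]);ey=np.array([-ex[1],ex[0]])
    r=[]
    for c,p,ax,s,bot in obs:
        P=onplane(c,[p],h-(dz if bot else 0))[0,:2]-[cx,cy]
        r.append((P@ey+s*hy) if ax==0 else (P@ex+s*hx))
    return np.array(r)*1e3
for dz in(.005,):
    o=least_squares(f,[.577,.179,.15,12,.033,.036],args=(dz,)); print(dz,o.x.round(4),o.fun.round(2))
c1,c2=cal("a1"),cal("a2")
L=tri([(c1,(225.2,231.8)),(c2,(346.6,205.4))]);Rr=tri([(c1,(288.2,228.6)),(c2,(410.4,202.4))])
print(L,Rr,(L[0]+Rr[0])/2,np.linalg.norm((L[0]-Rr[0])[:2]),np.degrees(np.arctan2(*(L[0]-Rr[0])[1::-1]))-90)
E
```

```text
a1 0 -1 28 28 [1.2000e-01 9.9000e-01 2.1765e+02 2.1540e+02]
a1 0 1 29 29 [7.0000e-02 1.0000e+00 3.0592e+02 2.2100e+02]
a1 1 -1 29 29 [ 1.0000e+00 -5.0000e-02  2.5460e+02  1.8125e+02]
a1 1 1 29 29 [ 1.0000e+00 -5.0000e-02  2.6740e+02  2.5935e+02]
a2 0 -1 29 29 [5.0000e-02 1.0000e+00 3.2796e+02 1.9020e+02]
a2 0 1 24 29 [  0.    -1.   417.47 187.2 ]
a2 1 -1 29 29 [ 1.000e+00 -5.000e-02  3.742e+02  1.558e+02]
a2 1 1 29 29 [ 1.0000e+00 -5.0000e-02  3.6800e+02  2.3758e+02]
0.005 [ 0.5759  0.1814  0.1443 13.465   0.0328  0.0359] [-0.11 -0.08  0.08  0.13 -0.09 -0.15  0.16  0.25  0.08  0.1  -0.01 -0.19
  0.11  0.13 -0.19 -0.22]
(array([0.5709471 , 0.20392539, 0.17611865]), [np.float64(0.00010653133923594001), np.float64(0.00010653133923594371)]) (array([0.58144385, 0.15799919, 0.17473154]), [np.float64(6.894076840398488e-05), np.float64(6.894076840405272e-05)]) [0.57619548 0.18096229 0.17542509] 0.04711048413816854 12.874213775878843
```

```bash
python3 - <<'E'
from bench import manip, effector
from h import *
th=-76.6
manip.move_pose([.576,.1813,.21],quat(th)); print(manip.current_clock(),manip.current_q().round(2))
manip.servo_line([.576,.1813,.153],vel=.06); manip.sleep(.15)
snap("wrist","g0"); snap("side","g0s")
f0=manip.current_force(); print("f0",f0,manip.current_wrist_torque(),manip.current_tool_pos())
t=manip.current_clock();effector.close(3); print("closed",manip.current_clock()-t,manip.current_finger_gap(),manip.current_force()-f0)
snap("wrist","g1")
E
```

```text
6.2583 [ 0.26  0.53 -0.84  1.68  0.43  1.12 -2.03]
f0 [ 0.27540511 -0.24794714  0.16893658] [ 0.03146436 -0.02688698 -0.03825166] [0.57620195 0.181321   0.15333106]
closed 0.708400000000001 0.05207593434356251 [-0.73515441  0.97780684  0.60536427]
```

```bash
python3 - <<'E'
from h import *
c=[cv2.imread(f"pics/g{i}.png")[160:480,120:520] for i in(0,1)]
o=np.hstack(c);cv2.imwrite("pics/gz.png",(255*(o/255.)**.5).astype(np.uint8))
s=cv2.imread("pics/g0s.png")[230:370,220:400];cv2.imwrite("pics/gs.png",cv2.resize(s,None,fx=4,fy=4,interpolation=cv2.INTER_CUBIC))
E
```

```text
(no output)
```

View pics/gz.png

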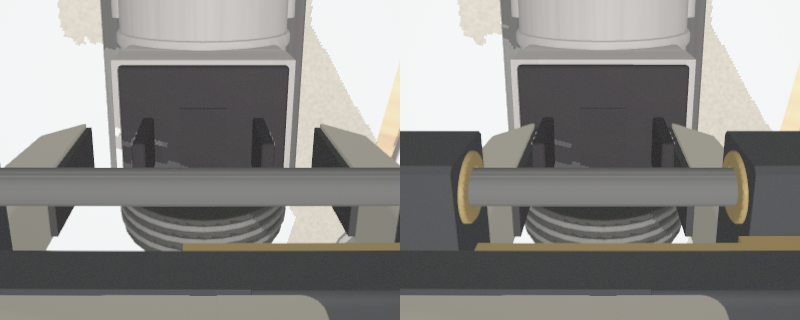

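View pics/gs.png

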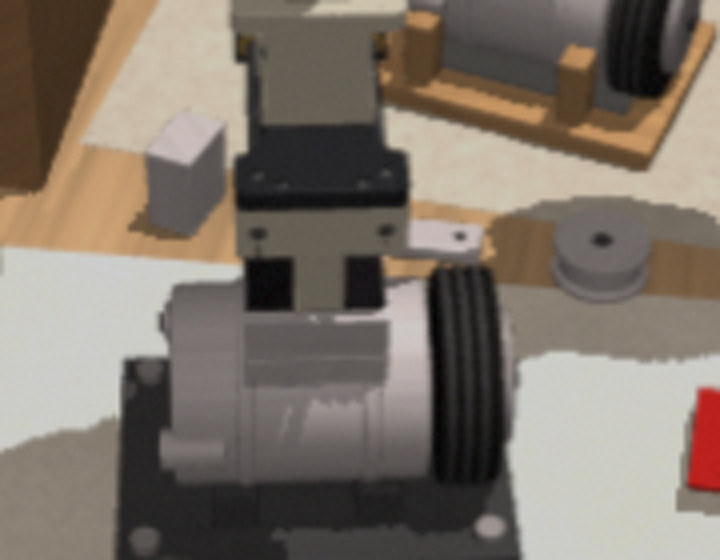

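```bash
python3 - <<'E'
from bench import manip, effector
from h import *
p=np.array([.576,.1813,.153]); f0=np.array([.275,-.248,.169])
for i in range(14):
    p[2]-=.0007; manip.servo_line(p.tolist(),vel=.03); f=manip.current_force()-f0
    print(round(p[2],4),f.round(1),manip.current_tool_pos()[2].round(4))
    if f[2]>3.5 or p[2]<.1445: break
print(manip.current_clock())
E
```

```text
0.1523 [-1.1 -0.3  3.3] 0.1526
0.1516 [-1.1 -0.4  4.7] 0.1519
8.8667
```

```bash
python3 - <<'E'
from bench import manip, effector
from h import *
p=np.array([.576,.1813,.1516]); f0=np.array([.275,-.248,.169])
for i in range(14):
    p[2]-=.0007; manip.servo_line(p.tolist(),vel=.03); f=manip.current_force()-f0
    print(round(p[2],4),f.round(1),manip.current_tool_pos()[2].round(4))
    if f[2]>7.5 or p[2]<.1445: break
print(manip.current_clock(),manip.current_finger_gap(),manip.current_wrist_torque())
E
```

```text
0.1509 [0.9 0.3 3.3] 0.151
0.1502 [0.3 0.5 3.2] 0.1502
0.1495 [1.  0.3 3.1] 0.1494
0.1488 [0.9 0.3 3.4] 0.1487
0.1481 [-0.2 -0.1  2.2] 0.148
0.1474 [-0.2 -0.4  3.9] 0.1473
0.1467 [ 0.6 -0.1  3.7] 0.1466
0.146 [-1.8 -1.3  6.5] 0.1463
0.1453 [-2.3  0.4  8.3] 0.1458
11.1167 0.05203268135229087 [-0.29341194  0.31853045 -0.0150145 ]
```

```bash
python3 - <<'E'
from bench import manip, effector
from h import *
f0=np.array([.275,-.248,.169])
manip.servo_line([.576,.1813,.1459],vel=.03)
print((manip.current_force()-f0).round(1))
effector.close(24); print(manip.current_finger_gap(),(manip.current_force()-f0).round(1),manip.current_wrist_torque().round(2)); manip.sleep(.2)
print(manip.current_clock(),manip.current_finger_gap(),(manip.current_force()-f0).round(1),manip.current_wrist_torque().round(2),manip.current_tool_pos())
E
```

```text
[-1.1 -1.1  6.1]
0.03991688858679273 [-1.8  0.   6.9] [-0.18  0.23 -0.04]
11.85 0.03946105697464079 [-1.6 -0.4  7.1] [-0.21  0.26  0.02] [0.57590796 0.18147634 0.14636847]
```

```bash
python3 - <<'E'
from bench import manip, effector
from h import *
f0=np.array([.275,-.248,.169])
z=.1459
for dz in (.002,.002,.003,.003,.004,.006):
    z+=dz; manip.servo_line([.576,.1813,z],vel=.03); f=manip.current_force()-f0
    print(round(z,4),f.round(1),manip.current_wrist_torque().round(2))
    if abs(f[:2]).max()>12 or f[2]<-12: print("STOP");break
else:
    manip.servo_line([.576,.1813,.29],vel=.15); manip.sleep(.15); snap("wrist","l0"); snap("side","l0s"); print(manip.current_finger_gap(),(manip.current_force()-f0).round(1),manip.current_tool_pos())
print(manip.current_clock())
E
python3 - <<'E'
from h import *
o=np.hstack([cv2.imread("pics/l0.png")[160:400,160:480],cv2.imread("pics/l0s.png")[130:370,180:440]]);cv2.imwrite("pics/lz.png",cv2.resize((255*(o/255.)**.6).astype(np.uint8),None,fx=1.35,fy=1.35))
E
```

```text
0.1479 [-0.8 -0.   3.4] [-0.01  0.07 -0.03]
0.1499 [ 0.4 -0.3  0.9] [ 0.1  -0.08 -0.04]
0.1529 [ 0.1  0.1 -1.1] [0.03 0.03 0.03]
0.1559 [-1.   0.3 -0.7] [0.02 0.02 0.01]
0.1599 [ 0.  -0.2 -1.2] [ 0.06 -0.02 -0.  ]
0.1659 [-0.2 -0.1 -1.3] [0.02 0.03 0.01]
0.03969442874130492 [-0.4  0.4 -1.2] [0.57563376 0.1811141  0.28910398]
14.7083
```

View pics/lz.png

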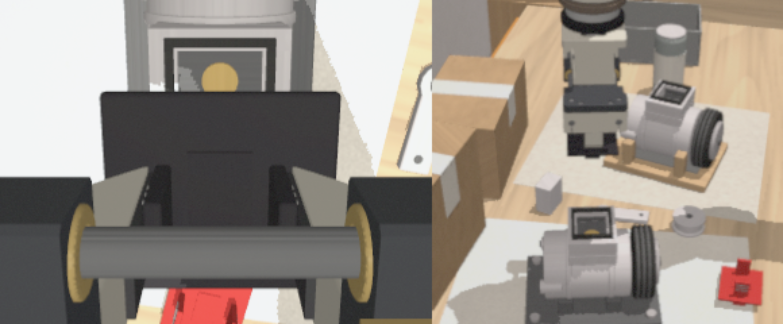

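```bash
python3 - <<'E'
from bench import manip, effector
from h import *
th=-103.04
manip.move_pose([.5051,-.1865,.25],quat(th))
manip.servo_line([.5051,-.1865,.178],vel=.1); manip.sleep(.2)
print(manip.current_clock(),manip.current_tool_pos(),manip.current_force(),manip.current_finger_gap(),manip.current_q().round(2))
snap("wrist","p0"); snap("side","p0s"); snap("top","p0t")
E
python3 - <<'E'
from h import *
o=np.hstack([cv2.resize(cv2.imread("pics/p0.png")[120:400,160:480],(400,350)),cv2.resize(cv2.imread("pics/p0s.png")[150:270,290:430],(408,350),interpolation=cv2.INTER_CUBIC)[:,:400]]);cv2.imwrite("pics/pz.png",(255*(o/255.)**.6).astype(np.uint8))
E
```

```text
17.1833 [ 0.50556728 -0.18672249  0.17869594] [ 0.03863868 -1.05397646 -1.0989509 ] 0.03923854395142326 [ 0.92  0.43 -0.77  1.87  0.36  0.98 -1.8 ]
```

View pics/pz.png

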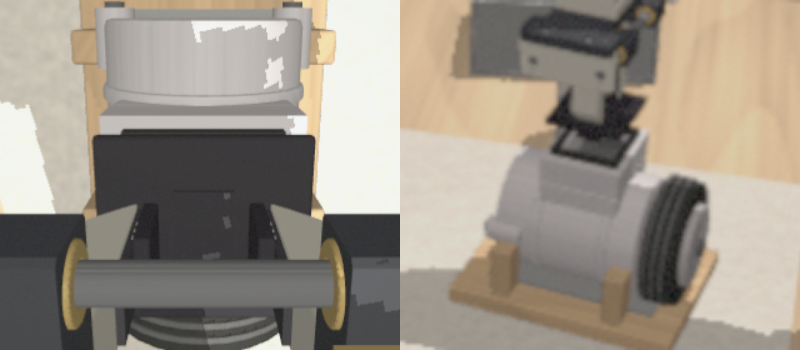

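```bash
python3 - <<'E'
from bench import manip, effector
from h import *
f0=np.array([.04,-1.05,-1.1])
z=.178
while z>.1545:
    z-=.0015; manip.servo_line([.5047,-.1863,z],vel=.03); f=manip.current_force()-f0
    print(round(z,4),f.round(1),manip.current_wrist_torque().round(2),manip.current_tool_pos().round(4))
    if abs(f[:2]).max()>5 or f[2]>4: print("STOP");break
print(manip.current_clock(),manip.current_finger_gap())
E
```

```text
0.1765 [-0.5  2.2  0.1] [0.03 0.08 0.04] [ 0.5045 -0.1862  0.1764]
0.175 [ 0.7  0.9 -0.2] [0.04 0.09 0.02] [ 0.5046 -0.1863  0.1748]
0.1735 [-0.1  0.2 -0.9] [ 0.07 -0.   -0.01] [ 0.5046 -0.1862  0.1734]
0.172 [-0.1  1.2 -0.2] [ 0.08  0.09 -0.01] [ 0.5046 -0.1863  0.1719]
0.1705 [0.8 1.1 0. ] [ 0.08  0.02 -0.04] [ 0.5046 -0.1863  0.1704]
0.169 [-0.2  0.5  1.4] [0.05 0.06 0.01] [ 0.5046 -0.1863  0.1689]
0.1675 [-0.3  1.3  0.2] [0.06 0.02 0.05] [ 0.5046 -0.1863  0.1674]
0.166 [-0.3  1.4  0.4] [0.07 0.08 0.02] [ 0.5046 -0.1863  0.1659]
0.1645 [-0.1  1.2  0.5] [0.02 0.02 0.01] [ 0.5046 -0.1863  0.1644]
0.163 [-0.  -0.   0.7] [ 0.1   0.04 -0.02] [ 0.5046 -0.1863  0.1629]
0.1615 [-0.   1.   0.5] [ 0.06 -0.01 -0.01] [ 0.5046 -0.1863  0.1614]
0.16 [0.1 0.2 0.1] [ 0.04  0.03 -0.02] [ 0.5046 -0.1863  0.1599]
0.1585 [-0.5  1.2  0.5] [ 0.05  0.05 -0.  ] [ 0.5046 -0.1863  0.1584]
0.157 [0.  1.8 0.3] [-0.    0.07  0.01] [ 0.5046 -0.1862  0.1569]
0.1555 [-0.1  0.5  0.4] [ 0.03  0.03 -0.01] [ 0.5046 -0.1862  0.1554]
0.154 [-0.   1.2  2.7] [ 0.08  0.17 -0.01] [ 0.505  -0.1863  0.1543]
21.3333 0.03946837671715993
```

```bash
python3 - <<'E'
from bench import manip, effector
from h import *
f0=np.array([.1,-.3,-1.0])
z=.154
while z>.146:
    z-=.0005; manip.servo_line([.505,-.1864,z],vel=.02); manip.sleep(.08)
    f=np.mean([manip.current_force() for _ in range(3)],0)-f0
    print(round(z,4),f.round(1),manip.current_wrist_torque().round(2),manip.current_tool_pos().round(4))
    if abs(f[:2]).max()>7 or f[2]>13.5: print("STOP");break
print(manip.current_clock(),manip.current_finger_gap())
E
```

```text
0.1535 [-1.6  0.3  4.4] [0.16 0.32 0.03] [ 0.505  -0.1864  0.1536]
0.153 [-2.3  1.1  4.3] [ 0.19  0.4  -0.03] [ 0.505  -0.1864  0.1531]
0.1525 [-2.3  1.1  6.2] [ 0.23  0.47 -0.03] [ 0.505  -0.1863  0.1526]
0.152 [-2.4  1.5  6.8] [ 0.25  0.56 -0.06] [ 0.505  -0.1864  0.1522]
0.1515 [-2.3  0.7  8.1] [ 0.22  0.66 -0.07] [ 0.505  -0.1864  0.1518]
0.151 [-2.9  1.4  9.4] [0.3  0.67 0.01] [ 0.505  -0.1864  0.1514]
0.1505 [-3.2  1.6  8.7] [0.3  0.73 0.06] [ 0.505  -0.1864  0.1509]
0.15 [-4.3  1.5  9.8] [ 0.27  0.78 -0.03] [ 0.505  -0.1864  0.1505]
0.1495 [-3.9  2.3 11. ] [0.36 0.84 0.04] [ 0.505  -0.1864  0.1501]
0.149 [-3.3  1.5 12.3] [ 0.37  0.93 -0.02] [ 0.505  -0.1864  0.1497]
0.1485 [-4.8  1.4 14.4] [0.4  1.15 0.02] [ 0.5051 -0.1864  0.1495]
STOP
25.0 0.03960799185952658
```

```bash
python3 - <<'E'
from bench import manip, effector
from h import *
f0=np.array([.1,-.3,-1.0])
def rd(): return np.mean([manip.current_force() for _ in range(3)],0)-f0
for x in(.5047,.5044):
    manip.servo_line([x,-.1864,.1485],vel=.02); manip.sleep(.08)
    print(x,rd().round(1),manip.current_wrist_torque().round(2),manip.current_tool_pos().round(4))
z=.1485
while z>.147:
    f=rd()
    if f[2]>=14.8: break
    z-=.0002; manip.servo_line([.5044,-.1864,z],vel=.02); manip.sleep(.1); print(round(z,4),rd().round(1),manip.current_tool_pos().round(4))
print(manip.current_clock(),manip.current_finger_gap())
E
```

```text
0.5047 [-5.2  1.8 13. ] [0.38 1.03 0.  ] [ 0.505  -0.1864  0.1495]
0.5044 [-4.1  1.5 13.2] [ 0.36  0.8  -0.04] [ 0.505  -0.1864  0.1496]
0.1483 [-3.4  1.7 14. ] [ 0.505  -0.1864  0.1495]
0.1481 [-4.1  1.8 15.6] [ 0.5051 -0.1863  0.1495]
26.3667 0.039725920030745474
```

```bash
python3 - <<'E'
from bench import manip, effector
from h import *
f0=np.array([.1,-.3,-1.0])
def rd(): return np.mean([manip.current_force() for _ in range(3)],0)-f0
effector.close(3); print(manip.current_finger_gap(),rd().round(1),manip.current_tool_pos().round(4))
manip.sleep(.3); print(manip.current_clock(),manip.current_finger_gap(),rd().round(1),manip.current_tool_pos().round(4))
snap("wrist","r0")
E
```

```text
0.05388150477359375 [-4.   1.4 14.7] [ 0.5051 -0.1865  0.1494]
26.8833 0.05346581702705054 [-4.7  1.7 14.4] [ 0.5051 -0.1864  0.1494]
```

```bash
python3 - <<'E'
from h import *
o=cv2.imread("pics/r0.png")[150:400,160:480];cv2.imwrite("pics/rz.png",cv2.resize((255*(o/255.)**.5).astype(np.uint8),None,fx=2,fy=2))
E
```

```text
(no output)
```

View pics/rz.png

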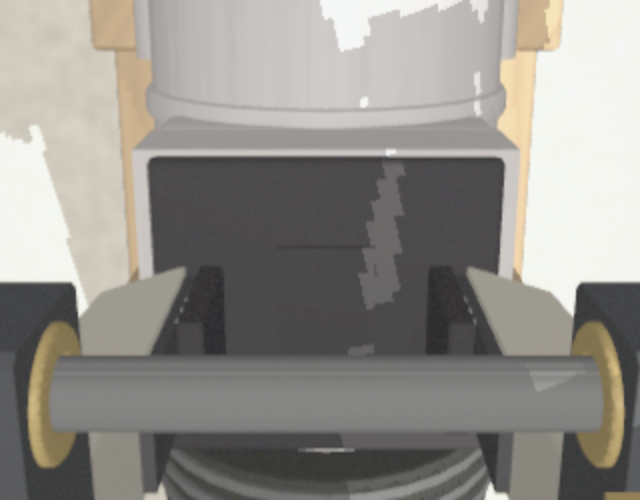

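```bash
python3 - <<'E'
from bench import manip, effector
from h import *
f0=np.array([.1,-.3,-1.0])
def rd(): return np.mean([manip.current_force() for _ in range(3)],0)-f0
effector.close(3); manip.sleep(.1); print("gap 3N",manip.current_finger_gap())
for z in(.1495,.151,.153):
    manip.servo_line([.5047,-.1864,z],vel=.02); manip.sleep(.1); print(z,rd().round(1),manip.current_tool_pos().round(4),manip.current_finger_gap())
print(manip.current_clock())
E
```

```text
gap 3N 0.05335195698696152
0.1495 [-3.3  1.2 11.2] [ 0.5054 -0.1864  0.1503] 0.052358877016631784
0.151 [-0.8  1.7  8. ] [ 0.5055 -0.1864  0.1515] 0.05199681069033753
0.153 [0.4 1.4 2.5] [ 0.5049 -0.1863  0.1529] 0.05207466161933241
28.3
```

```bash
python3 - <<'E'
from bench import manip, effector
from h import *
manip.servo_line([.5049,-.1864,.156],vel=.03); print(manip.current_force(),manip.current_finger_gap())
effector.open_jaws(); print(manip.current_force(),manip.current_finger_gap())
manip.servo_line([.5049,-.1864,.22],vel=.1)
th=-103; x,y=axes(th); B=np.array([.505,-.1865,.31])
manip.servo_line((B-.045*x).tolist(),vel=.2); manip.sleep(.15); snap("wrist","e1")
manip.servo_line((B+.045*x+.02*y).tolist(),vel=.15); manip.sleep(.15); snap("wrist","e2")
snap("side","es"); snap("top","et")
print(manip.current_clock())
E
python3 - <<'E'
from h import *
P="pics/"
a=[cv2.resize(cv2.imread(P+"e1.png")[165:285,310:450],(400,343),interpolation=cv2.INTER_NEAREST),cv2.resize(cv2.imread(P+"e2.png")[140:260,200:340],(400,343),interpolation=cv2.INTER_NEAREST)]
cv2.imwrite(P+"ez.png",(255*(np.hstack(a)/255.)**.5).astype(np.uint8))
E
```

```text
[-0.14309741  1.20482986 -0.46611668] 0.051900101591045626
[ 0.56367308  0.20286739 -0.59149242] 0.09184607919094584
32.075
```

View pics/ez.png

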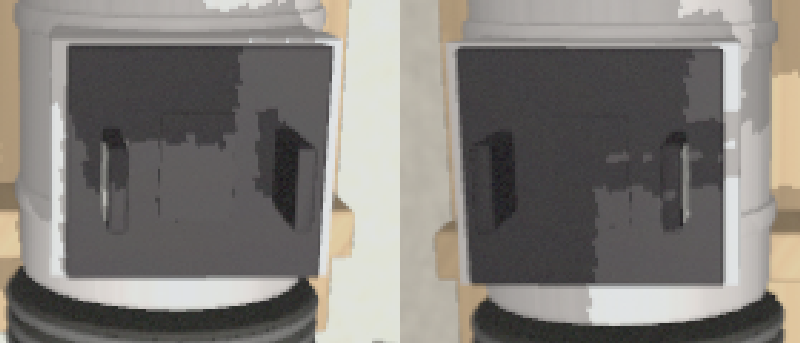

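View pics/es.png

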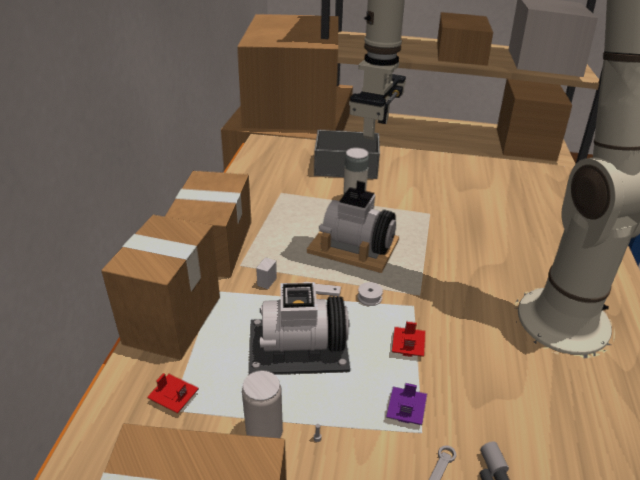

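```bash
python3 - <<'E'
from meas import *
from scipy.optimize import least_squares
obs=[]
for tag,ctr in (("e1",(380,221)),("e2",(267,199))):
    g=cv2.cvtColor(cv2.imread(f"pics/{tag}.png"),cv2.COLOR_BGR2GRAY); c=cal(tag)
    for ax,s in((0,-1),(0,1),(1,-1),(1,1)):
        p=edge_pts(g,ctr,ax,s,46 if ax==0 else 41,26,60); l,n=fitline(p); print(tag,ax,s,n,len(p))
        vx,vy,x0,y0=l
        bot = (ax==1 and s==-1) or (tag=="e1" and ax==0 and s==-1) or (tag=="e2" and ax==0 and s==1)
        for k in(-22,22):
            t=(ctr[1]+k-y0)/vy if ax==0 else (ctr[0]+k-x0)/vx
            obs.append((c,(x0+t*vx,y0+t*vy),ax,s,bot))
def f(u,dz=.005):
    cx,cy,h,yaw,hx,hy=u; a=np.radians(yaw); ex=np.array([np.cos(a),np.sin(a)]);ey=np.array([-ex[1],ex[0]])
    r=[]
    for c,p,ax,s,bot in obs:
        P=onplane(c,[p],h-(dz if bot else 0))[0,:2]-[cx,cy]
        r.append((P@ey+s*hy) if ax==0 else (P@ex+s*hx))
    return np.array(r)*1e3
o=least_squares(f,[.505,-.186,.15,-13,.033,.036]); print(o.x.round(4),o.fun.round(2))
c1,c2=cal("e1"),cal("e2")
k=400/140
def P(x0,y0,u,v): return (x0+u/k,y0+v/k)
# tab top centres (crop px)
L=tri([(c1,P(310,165,118,187)),(c2,P(200,140,480,193))]) if 0 else None
Lt=tri([(c1,P(310,165,118,187)),(c2,P(200,140,78,193))]);Rt=tri([(c1,P(310,165,308,190)),(c2,P(200,140,272,190))])
print(Lt,Rt,np.linalg.norm((Lt[0]-Rt[0])[:2]))
E
```

```text
e1 0 -1 27 27
e1 0 1 26 27
e1 1 -1 27 27
e1 1 1 27 27
e2 0 -1 27 27
e2 0 1 27 27
e2 1 -1 27 27
e2 1 1 26 26
[  0.5052  -0.1865   0.1509 -12.9292   0.0325   0.0357] [ 0.04 -0.13 -0.02  0.08 -0.02 -0.1   0.04  0.25 -0.01  0.1  -0.23  0.17
  0.19 -0.07 -0.39  0.1 ]
(array([ 0.51043867, -0.16371321,  0.18353164]), [np.float64(0.0011175845046153892), np.float64(0.0011175845046153187)]) (array([ 0.49957746, -0.21017684,  0.18283615]), [np.float64(0.00025904755760908867), np.float64(0.0002590475576090051)]) 0.047716189046243106
```

```bash
python3 - <<'E'
from bench import manip
manip.hand_in(); print(manip.current_clock())
E
```

```text
the job is handed in; nothing more can be done
the job is handed in; nothing more can be done
```

The black cap is now latched on the port of the compressor in the cradle, and I handed the job in at about 32 s of the 48 s allowed.

**What I did**
- **Freeing the cap:** I squeezed both tabs with a 24 N grip until the jaws were 39.5 mm apart. I then lifted the cap straight off, with side forces of about 1 N or less.
- **Seating it:** I lowered it onto the other port and pushed to about 15 N on the flat gasket. I let the tabs out with my fingertips still holding the plate down, then opened the jaws and backed off.

**Last checks**
- **Tabs:** A light 3 N closure read 52.0 mm across the tabs, so both are fully out.
- **Seating height:** The wrist camera put the plate's underside about 4 mm below where the bare gasket top had been. Latched should give about 3 mm, and an unlatched cap would sit at 0 mm or above.
- **Position:** The cap centre is within about 0.2 mm of the measured port centre, and the yaw matches to 0.1°.
- **Bench:** I saw no change to the other parts in the side picture, judging by eye only. The arm is touching nothing.

**Checks that disagreed**
- The camera read plate height about 1.7 mm low at the first compressor, compared with touching it. That makes the 4 mm figure good to 1–2 mm.
- My point-picking on the tab tops in the last views was rough, with up to 1 mm of mismatch between rays.
- A steady side force of 3–5 N built up along x during the press. It dropped to nothing when I let go.

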